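Refit the centre gear of a jeweller's rolling mill

ROBOT

A 6-joint arm with a two-finger parallel gripper is mounted at the origin on the work surface. World frame = base frame: x ahead of the robot, y to its left, z up, the work surface at z = 0. Lengths are in m, angles in rad, forces in N, time in s.
With the tool pointing down it reaches from about 0.25 to 0.8 m from the base axis. Payload 3.9 kg.
Tool frame: the origin (TCP) lies at the very end of the fingers, on their centre line; the grasp point (between the pads) lies 19 mm behind it; z points along the fingers, y is the line along which they close (so a half turn about z gives the same grasp; the last joint's range is limited). The gripper opens to 85 mm and grips with 20 to 120 N. Pads are 22 mm wide; open, the fingers measure 114 mm over their backs; the gripper's body (76 mm by 85 mm) begins 54 mm behind the grasp point. The pads swing forward as they close: fully open they stand 13 mm farther back than shut.
Start: joints at [1.162, 0.26, -0.138, 1.173, 0, 1.571], TCP at [0.209, 0.482, 0.231] pointing down, gripper open.
Joint ranges: [-2.78, 2.78], [-0.83, 1.72], [-1.28, 1.37], [-1.9, 2.12], [-1.57, 1.48], [-3.14, 3.14]. Speed limits (rad/s): [2.57, 2.57, 3.14, 3.14, 3.14, 3.14].

INTERFACE

Orientations are given as a unit quaternion [x, y, z, w].
In Python, from workcell import env gives the robot as it stands.
- The arm moves only by the tool apply_moves, never from a script. Its argument "plan" is a list of rows, each a list of 6 numbers: the shift along the tool's x, y, z each as a share of 300 mm, from -1 to 1, then the turn, a rotation vector about the tool's x, y, z each as a share of pi/4 rad, from -1 to 1. A call has 1 to 10 rows; each row is the pose to reach, as a shift and turn from the pose commanded when the call began, along the tool's axes at that moment; what a row does not reach only later rows make up. A row lasts 1/10 s, in which the tool goes at most 50 mm and 8.59 degrees, less where a joint would pass 70% of its speed; a pose out of reach is approached as far as the arm can. A call with a number of a shift or a turn outside -1 to 1 is refused whole. A call with a gripper value outside its range is refused whole. "hand" is the finger opening in mm, from 0 to 85.4, set as the call begins (left out, the last holds). The fingers move at their own pace and stop on an object; "newtons" is the grip in N (left out, the last holds). Time passes only in rows, so rows that repeat a pose let the fingers close. It gives the time, the measured TCP pose, the force, the opening and the grip force at its end, in the units of the state.
- env.get_obs(): the state, without advancing time (a new reading comes with each control period).
- env.snapshot(name): name is "side" or "top"; returns the picture (420x560x3 uint8, red, green, blue); there is no depth.
- env.get_calibration(name): a dict with "intrinsics" (3x3 intrinsics, pixels), "k1" (the pictures are not rectified: a ray, as slopes to the right and down, at radius r is drawn at 1 + k1 r^2 times it, then the intrinsics apply), "rvec" (rotation vector, rad) and "tvec" (3), from world to camera coordinates, as OpenCV has them. Camera axes: x right, y down, z forward; pixel columns grow to the right and rows downward; lengths in m; the calibration is good to about 2 mm. A picture is of the moment at which its call begins. get_calibration takes no time and is no camera call.
- env.finish_job(): hands the job in; it is judged then, once.
The state is a dict: "time_s": time; "joints": joint angles; "joint_vel": joint speeds; "tau": joint torques, N m; "ee_pos": TCP position; "tool_rot": TCP orientation; "ft_force": force on the tool from outside, world axes, zero at the start; "ft_torque": the same for the moment, N m; "width": opening from 0.0 (shut) to 1.0 (fully open); "gripper_force": force on a finger pad.
Only numpy, scipy, OpenCV 4.12 (cv2) and the standard library are available. Lean on these libraries where they do the work, as an engineer would, in place of code of your own. Each camera call takes 0.05 s, during which the arm holds its last target. There are 200 camera calls.

TASK

The rolls of the small rolling mill have just been levelled, and its centre gear is still off, standing on the bench. Pick the centre gear up by its bar handle, lower it over the post between the mill's two screw gears, turn it until its teeth mesh with both of them and slide it down fully home on its seat, without turning the screw gears out of their setting or disturbing the other things on the bench. Finish holding: stay on the handle and keep pressing the gear firmly down, with a kilo or so of push, so that its set screw can be tightened; do not let go.

Things in the scene. Friction and masses are not known exactly. Their poses are not given: they have to be found in the camera images.
- centre_gear: loose steel gear, 0.4-0.6 kg, upright on bench. Origin: centre of flat underside; z up its axis. Disc 14 mm thick, 14 teeth, 62 mm over tips, 45 at roots; hub 26 mm dia up to 36 mm; on top a flat-sided bar handle along x, centred: 110 long, 12 wide, 36-50 mm above underside. A tooth is centred on +x, then one every 360/14 deg; tooth ends have 1 mm chamfers. Bore 16 mm dia, open below, 36 mm deep
- mill: small hand rolling mill, green cast frame, fixed to the bench at left or right, somewhat turned. Origin: centre of its base, on the bench. Rolls along its y; frame 176 mm along y plus a squared shaft end reaching y = -108 mm, 125 mm along x, frame top at 170 mm. On top in the middle stands the post, with a screw gear at each side along y
- seat: seat collar at the foot of the mill's post, 28 mm dia. Origin: on the post's axis at the seat's top face, 176 mm above the bench, where the centre gear's underside rests when home; axes as the mill's. The post rises 33 mm from there: 14 mm dia for 25 mm, then tapering to 7 mm at the tip
- screw_left (a joint): turn (rad, anticlockwise from above) of the steel gear on the screw 56 mm from the post along the mill's +y. Teeth and thickness as the centre gear; underside level with the seat, tooth tops 14 mm, screw end 23 mm above it. At 0 (starts within 0.02) a tooth gap faces the post: a centre gear tooth must point along the mill's y. Stiff: turns only above 0.15 N m. Fit: 2 to 4 deg either way
- screw_right (a joint): the same for the gear on the other screw, 56 mm from the post along the mill's -y
- bangle: half of a brass bangle lying on the bench, 63 mm across, 5 mm thick. Origin: about its middle, on the bench
- crank: the mill's crank lying on the bench, steel arm 140 mm long along its y axis with an upright wooden grip 90 mm high at the +y end. Origin: under the middle of the arm
- scriber: scriber lying on the bench, 175 mm long along its x axis, wooden handle 23 mm thick at the -x end. Origin: where the blade leaves the handle, on the bench
Mind the look-alikes: they are no part of the job. Leave any pink look-alike of the centre_gear alone.

How it is judged:
At the end, for the whole second after the job is handed in: the centre gear is on its seat within 3 mm in height and sideways, upright within 4 degrees (so in mesh with both screw gears), bears on the seat with more than 9 N (own weight up to 6 N), the fingers are still on it, and neither screw gear stands over 0.2 rad from its setting (z of centre_gear in the frame of seat between -0.003 and 0.003 m and horizontal distance between centre_gear and seat below 0.003 m and angle between the z axis of centre_gear and the z axis of seat, either way round below 0.07 rad and contact force between centre_gear and seat above 9 N and contact force between the fingers and centre_gear above 2 N and value of joint screw_left between -0.2 and 0.2 rad and value of joint screw_right between -0.2 and 0.2 rad); the arm keeps its last pose, push and grip.
It fails at once if a screw gear is turned half a tooth or more out of its setting (value of joint any of screw_left, screw_right above 0.22 rad or value of joint any of screw_left, screw_right below -0.22 rad).
It fails at once if the bangle, the crank or the scriber is moved more than 30 mm (distance of any of bangle, crank, scriber from where it was at the start of the episode above 0.03 m).
It also fails if it takes over 48 s, if anything falls off the work surface, if the arm or the gripper's body presses on something with over 40 N, if the wrist force passes 120 N, or if a joint passes its speed limit or range.

## Working session

There is one attempt and no reset: what is moved stays moved. The work goes in short steps, Python scripts to look and compute and a tool call to move; the robot and the scene stay as the last step left them, time stands still between calls to the robot, and variables do not carry over. Pictures are saved under pics/ and viewed, at most 10 in all, crops included, and the job is handed in when it is done.

Besides the shell and the picture viewer there is one more tool, called in YAML: its name, and indented under it one key for each argument. apply_moves: Moves the arm, as the interface text tells. Its arguments: {"type":"object","properties":{"plan":{"type":"array","items":{"type":"array","items":{"type":"number"}}},"hand":{"type":"number"},"newtons":{"type":"number"}},"required":["plan"]}

```bash
mkdir -p pics; cat > h.py <<'E'
import numpy as np,cv2
from workcell import env
def snap(n,f):
    im=np.array(env.snapshot(n)); cv2.imwrite(f'pics/{f}.png',im[:,:,::-1]); return im
def cal(n):
    c=env.get_calibration(n); return np.array(c['intrinsics'],float),float(c['k1']),cv2.Rodrigues(np.array(c['rvec'],float))[0],np.array(c['tvec'],float).ravel()
def ray(n,uv):
    K,k,R,t=cal(n); p=cv2.undistortPoints(np.array(uv,float).reshape(-1,1,2),K,np.array([k,0,0,0,0.])).reshape(-1,2)
    d=np.c_[p,np.ones(len(p))]@R; return -R.T@t,d
def plane(n,uv,z):
    o,d=ray(n,uv); return o+d*((z-o[2])/d[:,2])[:,None]
def proj(n,P):
    K,k,R,t=cal(n); return cv2.projectPoints(np.array(P,float).reshape(-1,3),cv2.Rodrigues(R)[0],t,K,np.array([k,0,0,0,0.]))[0].reshape(-1,2)
E
python3 - <<'E'
from h import *
for n in('top','side'):
    snap(n,n+'0'); print(n,ray(n,[[280,210]]), cal(n)[0][0,0])
print(env.get_obs())
E
```

```text
top (array([ 0.44928566, -0.01284225,  1.17297887]), array([[ 0.17049   ,  0.01233674, -0.98564223]])) 506.8836304323643
side (array([0.56849874, 0.59797602, 0.77213784]), array([[ 0.0529346 , -0.70248885, -0.70974464]])) 421.5939194034097
{'time_s': 0.1, 'joints': array([ 1.16201435e+00,  2.60600019e-01, -1.39254345e-01,  1.17270272e+00,
       -3.56867922e-06,  1.57078440e+00]), 'joint_vel': array([ 0.00058691, -0.00177535,  0.00483621,  0.00081007,  0.00191599,
        0.00112163]), 'tau': array([ 1.10665089e-03, -4.06510091e+01,  2.54527724e+01,  1.01170645e-02,
        1.68893002e-04, -1.36111879e-05]), 'ee_pos': array([0.20843746, 0.48117263, 0.23055234]), 'tool_rot': array([ 2.02964942e-01,  9.79185609e-01, -8.62414785e-04, -1.76949219e-04]), 'ft_force': array([ 0.57683178,  0.11840365, -0.27107598]), 'ft_torque': array([0.01284179, 0.01579378, 0.02077765]), 'gripper_force': 0.0, 'width': 0.9946541445232411}
```

View pics/top0.png

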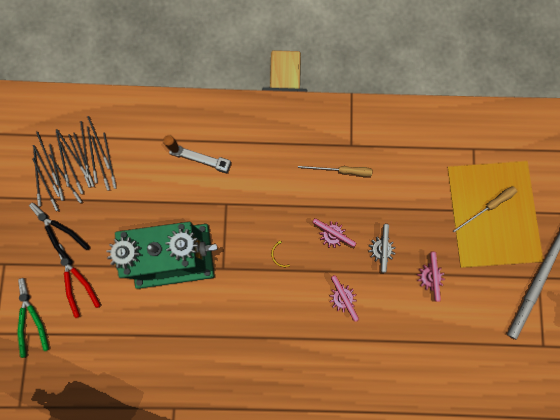

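View pics/side0.png

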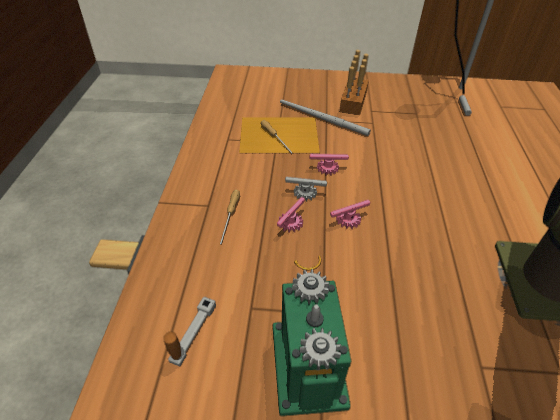

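Candidates: grey gear at top (382,248) / side (306,188); pink look-alikes at top (333,234), (343,297), (431,277). By the description (steel) it is the grey one. The mill is at (155,250), its post at (154,248) between screw gears at (124,252) and (181,244).

```bash
python3 - <<'E'
from h import *
t=cv2.imread('pics/top0.png'); s=cv2.imread('pics/side0.png')
a=cv2.resize(t[215:285,345:425],None,fx=4.5,fy=4.5,interpolation=cv2.INTER_CUBIC)
b=cv2.resize(t[215:285,100:225],None,fx=3.5,fy=3.5,interpolation=cv2.INTER_CUBIC)
c=cv2.resize(s[265:365,270:360],None,fx=2.7,fy=2.7,interpolation=cv2.INTER_CUBIC)
d=cv2.resize(s[165:205,270:340],None,fx=4.5,fy=4.5,interpolation=cv2.INTER_CUBIC)
W=np.zeros((600,800,3),np.uint8)
for im,x,y in((a,0,0),(b,362,0),(c,362,250),(d,0,320)): W[y:y+im.shape[0],x:x+im.shape[1]]=im
cv2.imwrite('pics/crop.png',W)
def blobs(n,im,box,lo,smax):
    h=cv2.cvtColor(im,cv2.COLOR_BGR2HSV); m=((h[...,1]<smax)&(h[...,2]>lo)).astype(np.uint8)
    k=np.zeros_like(m); x0,y0,x1,y1=box; k[y0:y1,x0:x1]=1; m*=k
    N,l,st,ce=cv2.connectedComponentsWithStats(m)
    for i in range(1,N):
        if st[i,4]>30: 
            p=np.argwhere(l==i)[:,::-1].astype(np.float32); print(n,st[i],ce[i],cv2.minAreaRect(p),cv2.minEnclosingCircle(p))
blobs('top',t,(345,215,425,285),110,60)
blobs('top',t,(100,215,225,285),110,60)
blobs('side',s,(270,165,340,205),90,60)
blobs('side',s,(270,265,360,365),110,60)
E
```

```text
top [382 224  13  48 277] [385.84115523 247.93501805] ((388.3103942871094, 247.72415161132812), (11.274628639221191, 47.21250534057617), 3.3664608001708984) ((384.5, 247.5), 23.63270378112793)
top [370 240  12  19 105] [376.40952381 248.35238095] ((375.5, 249.0), (18.0, 11.0), 90.0) ((376.5, 248.6666717529297), 9.346811294555664)
top [166 229  31  28 427] [180.8501171  243.77517564] ((181.0, 242.5), (30.0, 27.0), 0.0) ((180.60000610351562, 243.60000610351562), 15.566730499267578)
top [107 237  31  31 430] [121.89302326 251.80930233] ((122.69229888916016, 251.5384521484375), (27.735010147094727, 30.508512496948242), 56.30992889404297) ((122.52381134033203, 251.4761962890625), 15.538869857788086)
top [208 244   9   6  40] [212.525 247.   ] ((212.0, 246.5), (5.0, 8.0), 90.0) ((212.0, 247.0), 4.472236156463623)
side [286 177  41   8 137] [305.48175182 180.24817518] ((305.9664611816406, 180.32412719726562), (40.40506362915039, 3.395671844482422), 5.90614128112793) ((306.0, 180.0), 20.223848342895508)
side [295 184  21  14 121] [305.19834711 190.71900826] ((304.94061279296875, 190.59405517578125), (19.502729415893555, 12.537469863891602), 5.710593223571777) ((305.0, 190.0), 10.198139190673828)
side [296 269  33  30 464] [311.06034483 283.56896552] ((312.0, 283.5), (29.0, 32.0), 90.0) ((311.17742919921875, 283.57525634765625), 16.89628791809082)
side [301 328  40  37 699] [320.61087268 346.11587983] ((320.5, 346.0), (36.0, 39.0), 90.0) ((320.5, 346.5), 20.892681121826172)
```

View pics/crop.png

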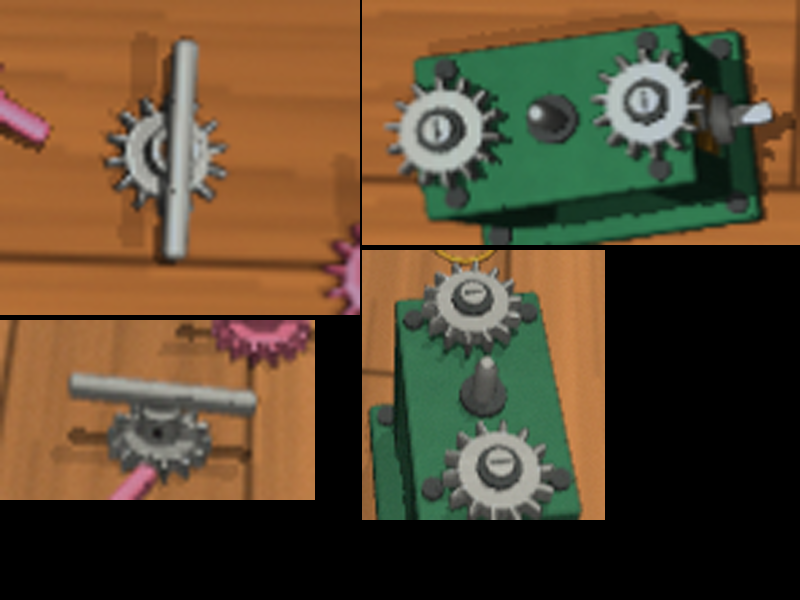

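Close crop: the grey gear has 14 teeth, handle from (386.6,224.3) to (383.7,272.3) in top. Post tip is at top (150.3,247), side (316.3,305.7). Screw ends are at top (180.9,243.6)/(121.1,251.6), side (310.7,282)/(321.1,344.3).

```bash
cat >> h.py <<'E'
def tri(a,b):
    o1,d1=ray('top',[a]);o2,d2=ray('side',[b]); A=[];y=[]
    for o,d in((o1,d1[0]),(o2,d2[0])):
        d=d/np.linalg.norm(d);M=np.eye(3)-np.outer(d,d);A.append(M);y.append(M@o)
    x,r,_,_=np.linalg.lstsq(np.vstack(A),np.hstack(y),rcond=None); return x.round(4),np.sqrt(r).round(4)
E
python3 - <<'E'
from h import *
print('handle plane .050',plane('top',[[386.6,224.3],[383.7,272.3],[385.1,248.3]],.050))
print('disc .014',plane('top',[[382.1,248.8]],.014))
print('side handle .05',plane('side',[[285.6,178.5],[326.7,182]],.05))
print('tri handle',tri((385.1,248.3),(306,180.5)))
print('gears .190',plane('top',[[180.6,243.6],[122.5,251.5]],.19), plane('side',[[311,282.6],[320.5,345]],.19))
print('screw .199',plane('top',[[180.9,243.6],[121.1,251.6]],.199),plane('side',[[310.7,282],[321.1,344.3]],.199))
for a,b in (((180.9,243.6),(310.7,282)),((121.1,251.6),(321.1,344.3)),((150.3,247),(316.3,305.7))): print(tri(a,b))
print('post .209',plane('top',[[150.3,247]],.209),plane('side',[[316.3,305.7]],.209))
from scipy.spatial.transform import Rotation as R
print(R.from_quat(env.get_obs()['tool_rot']).as_matrix().round(3))
E
```

```text
handle plane .050 [[ 0.61763759 -0.23855039  0.05      ]
 [ 0.51055248 -0.23132073  0.05      ]
 [ 0.56363488 -0.23482066  0.05      ]]
disc .014 [[ 0.56596012 -0.2350503   0.014     ]]
side handle .05 [[ 0.61771594 -0.23343111  0.05      ]
 [ 0.51074471 -0.23009152  0.05      ]]
tri handle (array([ 0.5642, -0.2357,  0.0456]), array([0.0002]))
gears .190 [[0.54810544 0.1894364  0.19      ]
 [0.53024633 0.29856677 0.19      ]] [[0.54595292 0.18658085 0.19      ]
 [0.52803061 0.29700634 0.19      ]]
screw .199 [[0.54721481 0.18701554 0.199     ]
 [0.52925512 0.29830747 0.199     ]] [[0.54683356 0.1917976  0.199     ]
 [0.52780285 0.30047926 0.199     ]]
(array([0.5472, 0.1881, 0.194 ]), array([0.0008]))
(array([0.5285, 0.2992, 0.1968]), array([0.0013]))
(array([0.5377, 0.2419, 0.2087]), array([0.001]))
post .209 [[0.5383703  0.24171255 0.209     ]] [[0.53706074 0.24222131 0.209     ]]
[[-0.918  0.397 -0.001]
 [ 0.397  0.918 -0.002]
 [-0.    -0.002 -1.   ]]
```

apply_moves:
  plan:
    - [-1, -0.84, 0, 0, 0, 0]
    - [-1, -0.84, 0, 0, 0, 0]
    - [-1, -0.84, 0, 0, 0, 0]
    - [-1, -0.84, 0, 0, 0, 0]
    - [-1, -0.84, 0, 0, 0, 0]
    - [-1, -0.84, 0, 0, 0, 0]
    - [-1, -0.84, 0, 0, 0, 0]
    - [-1, -0.84, 0, 0, 0, 0]
    - [-1, -0.84, 0, 0, 0, 0]
  hand: 45
  newtons: 60

```text
time_s: 1.0
ee_pos: [0.3853, 0.1273, 0.2311]
tool_rot: [0.207, 0.978, -0.001, 0.0]
ft_force: [-0.6, 0.2, -0.5]
width: 0.525
gripper_force: 0.0
```

apply_moves:
  plan:
    - [-1, -0.88, 0.2, 0, 0, -0.44]
    - [-1, -0.88, 0.2, 0, 0, -0.44]
    - [-1, -0.88, 0.2, 0, 0, -0.44]
    - [-1, -0.88, 0.2, 0, 0, -0.44]
    - [-1, -0.88, 0.2, 0, 0, -0.44]
    - [-1, -0.88, 0.2, 0, 0, -0.44]
    - [-1, -0.88, 0.2, 0, 0, -0.44]
    - [-1, -0.88, 0.2, 0, 0, -0.44]
    - [-1, -0.88, 0.2, 0, 0, -0.44]
    - [-1, -0.88, 0.2, 0, 0, -0.44]

```text
time_s: 2.0
ee_pos: [0.5552, -0.2319, 0.1696]
tool_rot: [0.033, 0.999, 0.0, -0.001]
ft_force: [-1.7, 0.3, 0.0]
width: 0.527
gripper_force: 0.0
```

```bash
cat >> h.py <<'E'
from scipy.spatial.transform import Rotation as R
def to(x,y,z,hand):
    "shares for a pose pointing down with the handle along angle hand (deg), tool y at hand+90"
    o=env.get_obs(); M=R.from_quat(o['tool_rot']); p=o['ee_pos']
    a=np.radians(hand+90); ty=np.array([np.cos(a),np.sin(a),0]); tz=np.array([0,0,-1.]); T=R.from_matrix(np.c_[np.cross(ty,tz),ty,tz])
    yy=M.as_matrix()[:,1]
    print('t',round(o['time_s'],2),'pos',p.round(4),'yaw',np.degrees(np.arctan2(yy[1],yy[0])).round(2)-90,'F',o['ft_force'].round(1),'T',o['ft_torque'].round(2),'w',round(o['width']*85.4,1),'g',round(o['gripper_force'],1))
    print('shift',(M.inv().apply(np.array([x,y,z])-p)/.3).round(4),'turn',((M.inv()*T).as_rotvec()/(np.pi/4)).round(3))
E
python3 - <<'E'
from h import *
to(.564,-.235,.1,-3.5)
snap('top','t1');snap('side','s1')
E
python3 -c "
import cv2
t=cv2.imread('pics/t1.png')[190:300,320:450];s=cv2.imread('pics/s1.png')[110:230,240:380]
cv2.imwrite('pics/c1.png',cv2.hconcat([cv2.resize(t,(400,340)),cv2.resize(s,(400,340))]))"
```

```text
t 2.0 pos [ 0.5552 -0.2319  0.1696] yaw -3.769999999999996 F [-1.7  0.3  0. ] T [ 0.01  0.02 -0.  ] w 45.0 g 0.0
shift [-0.0303 -0.0083  0.2318] turn [ 0.    -0.001 -0.006]
```

View pics/c1.png

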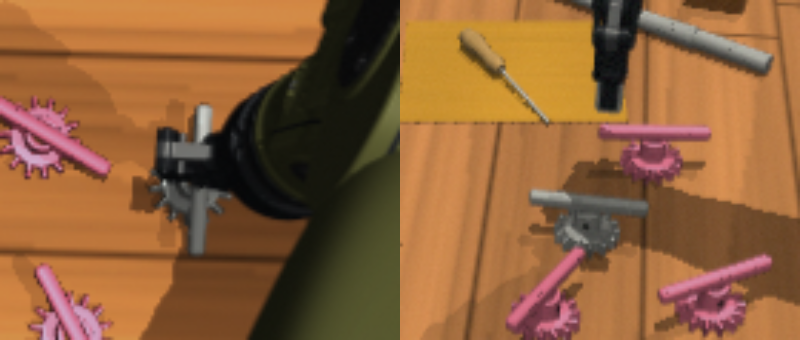

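The tool stands above the grey handle, with the pink gears clear on each side.

apply_moves:
  plan:
    - [-0.03, -0.01, 0.15, 0, 0, 0]
    - [-0.03, -0.01, 0.3, 0, 0, 0]
    - [-0.03, -0.01, 0.4, 0, 0, 0]
    - [-0.03, -0.01, 0.4, 0, 0, 0]
    - [-0.03, -0.01, 0.4, 0, 0, 0]

```text
time_s: 2.6
ee_pos: [0.5626, -0.2322, 0.052]
tool_rot: [0.031, 1.0, 0.0, -0.0]
ft_force: [0.0, -0.5, 0.1]
width: 0.524
gripper_force: 0.0
```

```bash
python3 - <<'E'
from h import *
to(.564,-.235,.0375,-3.5)
s=snap('side','s2')
cv2.imwrite('pics/c2.png',cv2.resize(s[130:220,250:370],(800,600),interpolation=cv2.INTER_CUBIC)[:,:,::-1])
E
```

```text
t 2.6 pos [ 0.5626 -0.2322  0.052 ] yaw -3.519999999999996 F [ 0.  -0.5  0.1] T [ 0.01 -0.04 -0.03] w 44.8 g 0.0
shift [-0.0053 -0.0091  0.0482] turn [ 0.001 -0.001 -0.   ]
```

View pics/c2.png

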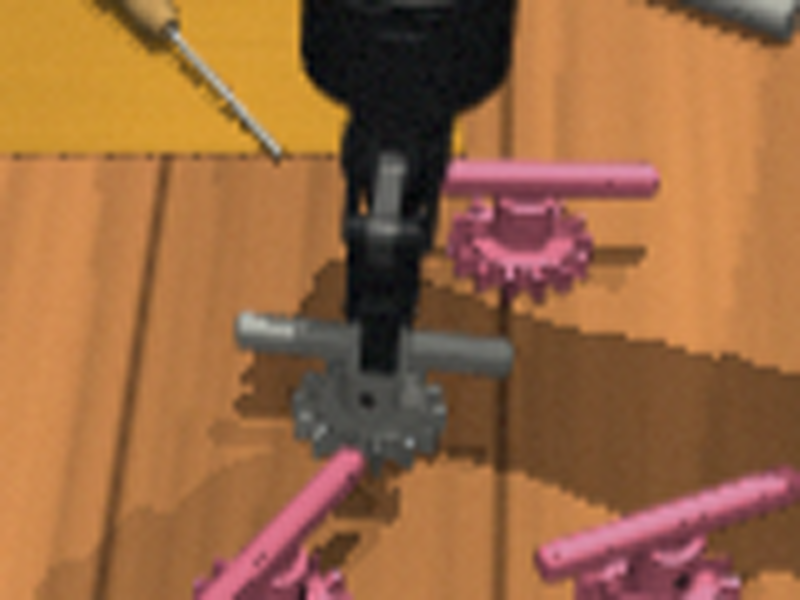

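The open fingers straddle the handle near its middle, about 3 mm toward the robot of its centre (finger at crop (387,345), handle spans 237–513).

apply_moves:
  plan:
    - [-0.01, -0.01, 0.025, 0, 0, 0]
    - [-0.01, -0.01, 0.048, 0, 0, 0]
    - [-0.01, -0.01, 0.048, 0, 0, 0]
    - [-0.01, -0.01, 0.048, 0, 0, 0]

```text
time_s: 3.05
ee_pos: [0.5656, -0.2371, 0.037]
tool_rot: [0.032, 0.999, 0.0, -0.0]
ft_force: [0.9, 0.6, -0.6]
width: 0.531
gripper_force: 0.0
```

apply_moves:
  plan:
    - [0, 0, 0, 0, 0, 0]
    - [0, 0, 0, 0, 0, 0]
    - [0, 0, 0, 0, 0, 0]
    - [0, 0, 0, 0, 0, 0]
    - [0, 0, 0, 0, 0, 0]
    - [0, 0, 0, 0, 0, 0]
  hand: 0
  newtons: 70

```text
time_s: 3.65
ee_pos: [0.566, -0.2364, 0.0372]
tool_rot: [0.031, 1.0, 0.001, 0.0]
ft_force: [-0.2, 4.3, 3.4]
width: 0.114
gripper_force: 70.7
```

```bash
python3 - <<'E'
from h import *
to(.564,-.235,.1,-3.5)
E
```

```text
t 3.65 pos [ 0.566  -0.2364  0.0372] yaw -3.5999999999999943 F [-0.2  4.3  3.4] T [ 0.86 -0.07 -0.03] w 9.7 g 70.7
shift [ 0.0067  0.0044 -0.2094] turn [ 0.001  0.001 -0.002]
```

apply_moves:
  plan:
    - [0, 0, -0.05, 0, 0, 0]
    - [0, 0, -0.15, 0, 0, 0]
    - [0, 0, -0.3, 0, 0, 0]
    - [0, 0, -0.45, 0, 0, 0]
    - [0, 0, -0.6, 0, 0, 0]
    - [0, 0, -0.75, 0, 0, 0]
    - [0, 0, -0.83, 0, 0, 0]
    - [0, 0, -0.83, 0, 0, 0]
    - [0, 0, -0.83, 0, 0, 0]
  newtons: 100

```text
time_s: 4.55
ee_pos: [0.5651, -0.2374, 0.284]
tool_rot: [0.032, 0.999, -0.0, -0.001]
ft_force: [0.5, -0.2, -6.1]
width: 0.104
gripper_force: 101.2
```

```bash
python3 - <<'E'
from h import *
to(.538,.2425,.285,-3.5)
s=snap('side','s3')
p=proj('side',[[.566,-.236,.27]])[0].astype(int);print(p)
c=s[p[1]-50:p[1]+40,p[0]-60:p[0]+60]
cv2.imwrite('pics/c3.png',cv2.resize(c,(800,600),interpolation=cv2.INTER_CUBIC)[:,:,::-1])
E
```

```text
t 4.55 pos [ 0.5651 -0.2374  0.284 ] yaw -3.6500000000000057 F [ 0.5 -0.2 -6.1] T [0.02 0.   0.03] w 8.9 g 101.2
shift [ 0.1917  1.5905 -0.0032] turn [-0.    -0.003 -0.003]
[310 104]
```

View pics/c3.png

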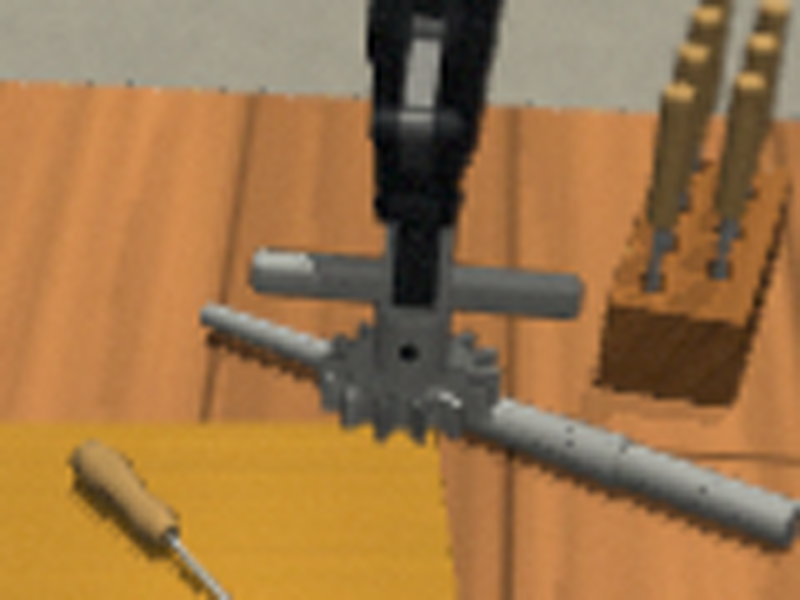

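The gear hangs upright and the handle is centred in the pads (both at crop x≈416), so the gear axis is on the TCP axis.

apply_moves:
  plan:
    - [0.02, 0.07, 0, 0, 0, 0]
    - [0.04, 0.2, 0, 0, 0, 0]
    - [0.06, 0.34, 0, 0, 0, 0]
    - [0.08, 0.48, 0, 0, 0, 0]
    - [0.1, 0.62, 0, 0, 0, 0]
    - [0.1, 0.75, 0, 0, 0, 0]
    - [0.1, 0.8, 0, 0, 0, 0]

```text
time_s: 5.3
ee_pos: [0.549, 0.0077, 0.2828]
tool_rot: [0.03, 1.0, 0.001, -0.003]
ft_force: [0.0, -0.8, -5.2]
width: 0.107
gripper_force: 101.1
```

apply_moves:
  plan:
    - [0.02, 0.1, 0, 0, 0, 0]
    - [0.04, 0.22, 0, 0, 0, 0]
    - [0.06, 0.36, 0, 0, 0, 0]
    - [0.08, 0.5, 0, 0, 0, 0]
    - [0.1, 0.62, 0, 0, 0, 0]
    - [0.1, 0.73, 0, 0, 0, 0]
    - [0.1, 0.78, 0, 0, 0, 0]
    - [0.1, 0.78, 0, 0, 0, 0]
    - [0.1, 0.78, 0, 0, 0, 0]

```text
time_s: 6.2
ee_pos: [0.5352, 0.2387, 0.2842]
tool_rot: [0.032, 0.999, -0.001, -0.001]
ft_force: [0.0, 0.4, -5.6]
width: 0.1
gripper_force: 101.1
```

```bash
python3 - <<'E'
from h import *
to(.538,.2425,.255,-3.5)
t=snap('top','t4');s=snap('side','s4')
p=env.get_obs()['ee_pos']
for n,im in(('top',t),('side',s)): print(n,proj(n,[p,p-[0,0,.037]]).round(1))
W=np.hstack([cv2.resize(t[200:300,90:223],(400,300),interpolation=cv2.INTER_CUBIC),cv2.resize(s[220:370,220:420],(400,300),interpolation=cv2.INTER_CUBIC)])
cv2.imwrite('pics/c4.png',W[:,:,::-1])
E
```

```text
t 6.2 pos [0.5352 0.2387 0.2842] yaw -3.6299999999999955 F [ 0.   0.4 -5.6] T [-0.03  0.02 -0.02] w 8.6 g 101.1
shift [-0.0086  0.0136  0.0972] turn [-0.004 -0.003 -0.003]
top [[140.8 244.3]
 [146.5 246.5]]
side [[321.3 274.3]
 [319.3 289.1]]
```

View pics/c4.png

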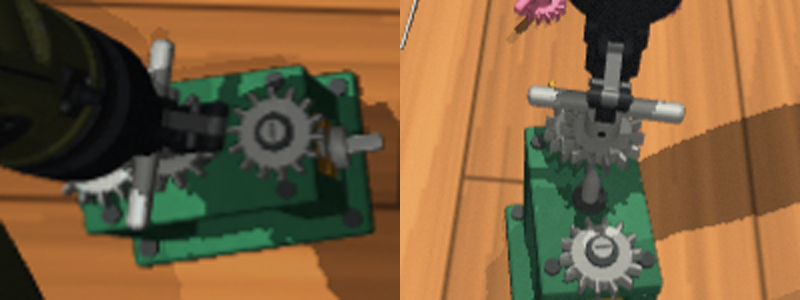

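```bash
python3 - <<'E'
from h import *
z=.284+.013
A=plane('top',[[90+162/3.0075,200+45/3],[90+138/3.0075,200+225/3]],z);B=plane('side',[[220+132/2,220+96/2],[220+285/2,220+110/2]],z)
for P in(A,B): d=P[0]-P[1]; print(P.round(4).tolist(),P.mean(0).round(4),np.linalg.norm(d).round(4),np.degrees(np.arctan2(d[1],d[0])).round(2))
E
```

```text
[[0.5855, 0.2335, 0.297], [0.4822, 0.239, 0.297]] [0.5338 0.2363 0.297 ] 0.1035 -3.06
[[0.5858, 0.2408, 0.297], [0.4795, 0.243, 0.297]] [0.5326 0.2419 0.297 ] 0.1064 -1.2
```

apply_moves:
  plan:
    - [-0.01, 0.012, 0.03, 0, 0, 0]
    - [-0.01, 0.012, 0.07, 0, 0, 0]
    - [-0.01, 0.012, 0.09, 0, 0, 0]
    - [-0.01, 0.012, 0.09, 0, 0, 0]
    - [-0.01, 0.012, 0.09, 0, 0, 0]

```text
time_s: 6.8
ee_pos: [0.5388, 0.243, 0.2586]
tool_rot: [0.032, 0.999, -0.0, -0.0]
ft_force: [0.6, 0.1, -6.3]
width: 0.11
gripper_force: 101.0
```

```bash
python3 - <<'E'
from h import *
for i in range(3): to(.538,.2425,.235,-3.5); s=snap('side',f's5{i}')
cv2.imwrite('pics/c5.png',cv2.resize(s[230:350,250:410],(800,600),interpolation=cv2.INTER_CUBIC)[:,:,::-1])
E
```

```text
t 6.8 pos [0.5388 0.243  0.2586] yaw -3.6299999999999955 F [ 0.6  0.1 -6.3] T [ 0.03  0.02 -0.04] w 9.4 g 101.0
shift [ 0.0024 -0.0017  0.0785] turn [-0.001 -0.001 -0.003]
t 6.85 pos [0.539  0.2432 0.259 ] yaw -3.6299999999999955 F [-0.5  0.8 -5.4] T [ 0.02  0.01 -0.01] w 8.9 g 101.0
shift [ 0.0032 -0.0024  0.08  ] turn [-0.     0.    -0.003]
t 6.9 pos [0.5392 0.2433 0.2593] yaw -3.6299999999999955 F [ 0.4  0.1 -5.7] T [ 0.   -0.03  0.01] w 9.0 g 101.0
shift [ 0.004  -0.0029  0.081 ] turn [ 0.     0.001 -0.003]
```

View pics/c5.png

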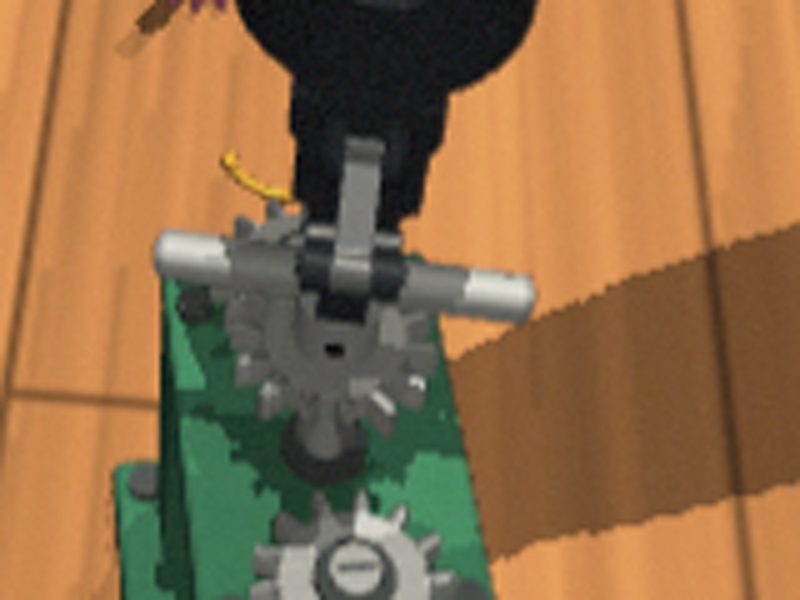

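The gear sits just above the post with hub and post in line; nothing is touching (Fz is only the weight). Lowering onto the post, still above the screw gear teeth.

apply_moves:
  plan:
    - [0.003, -0.002, 0.01, 0, 0, 0]
    - [0.003, -0.002, 0.02, 0, 0, 0]
    - [0.003, -0.002, 0.03, 0, 0, 0]
    - [0.003, -0.002, 0.04, 0, 0, 0]
    - [0.003, -0.002, 0.05, 0, 0, 0]
    - [0.003, -0.002, 0.06, 0, 0, 0]
    - [0.003, -0.002, 0.07, 0, 0, 0]
    - [0.003, -0.002, 0.075, 0, 0, 0]

```text
time_s: 7.75
ee_pos: [0.5379, 0.2426, 0.236]
tool_rot: [0.032, 1.0, -0.0, -0.0]
ft_force: [-0.4, -0.2, -5.1]
width: 0.102
gripper_force: 101.2
```

```bash
python3 - <<'E'
from h import *
to(.538,.2425,.228,-3.5)
E
```

```text
t 7.75 pos [0.5379 0.2426 0.236 ] yaw -3.6200000000000045 F [-0.4 -0.2 -5.1] T [-0.01 -0.01  0.01] w 8.7 g 101.2
shift [-0.0003 -0.0004  0.0265] turn [-0.    -0.001 -0.003]
```

apply_moves:
  plan:
    - [0, 0, 0.006, 0, 0, 0]
    - [0, 0, 0.012, 0, 0, 0]
    - [0, 0, 0.018, 0, 0, 0]
    - [0, 0, 0.022, 0, 0, 0]
    - [0, 0, 0.022, 0, 0, 0]

```text
time_s: 8.25
ee_pos: [0.538, 0.2426, 0.2296]
tool_rot: [0.032, 1.0, -0.0, -0.0]
ft_force: [0.9, -0.3, -5.9]
width: 0.103
gripper_force: 101.2
```

```bash
python3 - <<'E'
from h import *
to(.538,.2425,.220,-3.5)
t=snap('top','t6'); s=snap('side','s6')
W=np.hstack([cv2.resize(t[205:280,100:200],(400,300),interpolation=cv2.INTER_CUBIC),cv2.resize(s[260:350,260:380],(400,300),interpolation=cv2.INTER_CUBIC)])
cv2.imwrite('pics/c6.png',W[:,:,::-1])
E
```

```text
t 8.25 pos [0.538  0.2426 0.2296] yaw -3.6200000000000045 F [ 0.9 -0.3 -5.9] T [-0.02  0.01  0.04] w 8.8 g 101.2
shift [-0.0001 -0.0004  0.032 ] turn [-0.    -0.    -0.003]
```

View pics/c6.png

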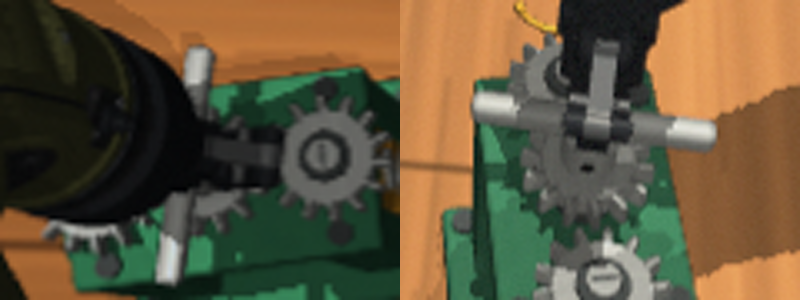

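The gear is over the post without side force, its teeth just above those of the screw gears; entering the mesh gently.

apply_moves:
  plan:
    - [0, 0, 0.004, 0, 0, 0]
    - [0, 0, 0.008, 0, 0, 0]
    - [0, 0, 0.012, 0, 0, 0]
    - [0, 0, 0.016, 0, 0, 0]
    - [0, 0, 0.018, 0, 0, 0]

```text
time_s: 8.85
ee_pos: [0.538, 0.2427, 0.2242]
tool_rot: [0.032, 1.0, -0.0, -0.0]
ft_force: [-0.9, 0.3, -5.6]
width: 0.103
gripper_force: 101.2
```

```bash
python3 - <<'E'
from h import *
to(.538,.2425,.213,-3.5)
E
```

```text
t 8.85 pos [0.538  0.2427 0.2242] yaw -3.6200000000000045 F [-0.9  0.3 -5.6] T [-0.01 -0.    0.02] w 8.8 g 101.2
shift [-0.0001 -0.0006  0.0374] turn [-0.    -0.    -0.003]
```

apply_moves:
  plan:
    - [0, 0, 0.005, 0, 0, 0]
    - [0, 0, 0.01, 0, 0, 0]
    - [0, 0, 0.015, 0, 0, 0]
    - [0, 0, 0.02, 0, 0, 0]
    - [0, 0, 0.025, 0, 0, 0]
    - [0, 0, 0.025, 0, 0, 0]

```text
time_s: 9.45
ee_pos: [0.5379, 0.2426, 0.2166]
tool_rot: [0.032, 1.0, -0.0, -0.0]
ft_force: [-0.4, -0.7, -5.8]
width: 0.104
gripper_force: 101.2
```

apply_moves:
  plan:
    - [0, 0, 0.004, 0, 0, 0]
    - [0, 0, 0.008, 0, 0, 0]
    - [0, 0, 0.01, 0, 0, 0]
    - [0, 0, 0.01, 0, 0, 0]

```text
time_s: 9.85
ee_pos: [0.538, 0.2427, 0.2138]
tool_rot: [0.032, 1.0, -0.0, -0.0]
ft_force: [-0.2, 0.2, -5.9]
width: 0.106
gripper_force: 101.2
```

```bash
python3 - <<'E'
from h import *
to(.538,.2425,.213,-3.5)
E
```

```text
t 9.85 pos [0.538  0.2427 0.2138] yaw -3.6200000000000045 F [-0.2  0.2 -5.9] T [-0.02 -0.01 -0.01] w 9.1 g 101.2
shift [-0.0001 -0.0006  0.0025] turn [-0.    -0.    -0.003]
```

apply_moves:
  plan:
    - [0, 0, 0.002, 0, 0, 0]
    - [0, 0, 0.003, 0, 0, 0]
    - [0, 0, 0.004, 0, 0, 0]
    - [0, 0, 0.004, 0, 0, 0]

```text
time_s: 10.25
ee_pos: [0.5382, 0.2428, 0.2132]
tool_rot: [0.032, 1.0, 0.0, 0.0]
ft_force: [-1.0, -0.3, -2.4]
width: 0.102
gripper_force: 101.7
```

apply_moves:
  plan:
    - [0, 0, 0.002, 0, 0, 0]
    - [0, 0, 0.003, 0, 0, 0]
    - [0, 0, 0.003, 0, 0, 0]
    - [0, 0, 0.003, 0, 0, 0]

```text
time_s: 10.65
ee_pos: [0.5383, 0.2429, 0.2132]
tool_rot: [0.032, 1.0, 0.0, 0.001]
ft_force: [-2.1, -0.4, 5.3]
width: 0.104
gripper_force: 102.7
```

apply_moves:
  plan:
    - [0, 0, 0.001, 0, 0, 0]
    - [0, 0, 0.003, 0, 0, 0]
    - [0, 0, 0.003, 0, 0, 0]
    - [0, 0, 0.003, 0, 0, 0]
    - [0, 0, 0.003, 0, 0, 0]
    - [0, 0, 0.003, 0, 0, 0]

```text
time_s: 11.25
ee_pos: [0.5383, 0.243, 0.2131]
tool_rot: [0.032, 1.0, 0.001, 0.001]
ft_force: [-3.8, -1.0, 9.1]
width: 0.105
gripper_force: 103.2
```

```bash
python3 - <<'E'
from h import *
for i in range(4):
    to(.538,.2425,.213,-3.5); t=snap('top','t7'); s=snap('side','s7')
W=np.hstack([cv2.resize(t[205:280,100:200],(400,300),interpolation=cv2.INTER_CUBIC),cv2.resize(s[260:380,260:420],(400,300),interpolation=cv2.INTER_CUBIC)])
cv2.imwrite('pics/c7.png',W[:,:,::-1])
E
```

```text
t 11.25 pos [0.5383 0.243  0.2131] yaw -3.6200000000000045 F [-3.8 -1.   9.1] T [-0.32  0.81  0.05] w 9.0 g 103.2
shift [ 0.001  -0.0018  0.0005] turn [ 0.002  0.003 -0.003]
t 11.35 pos [0.5383 0.243  0.2131] yaw -3.6200000000000045 F [-3.5 -0.6  9.1] T [-0.36  0.92  0.01] w 9.1 g 103.2
shift [ 0.0009 -0.0017  0.0003] turn [ 0.002  0.003 -0.003]
t 11.45 pos [0.5383 0.243  0.2131] yaw -3.6200000000000045 F [-4.1 -0.4  8.1] T [-0.36  0.84 -0.1 ] w 9.0 g 103.2
shift [ 0.001  -0.0017  0.0003] turn [ 0.002  0.003 -0.003]
t 11.55 pos [0.5383 0.243  0.2131] yaw -3.6099999999999994 F [-3.6 -0.3  8.5] T [-0.33  0.88  0.01] w 8.7 g 103.2
shift [ 0.0009 -0.0017  0.0003] turn [ 0.002  0.003 -0.003]
```

View pics/c7.png

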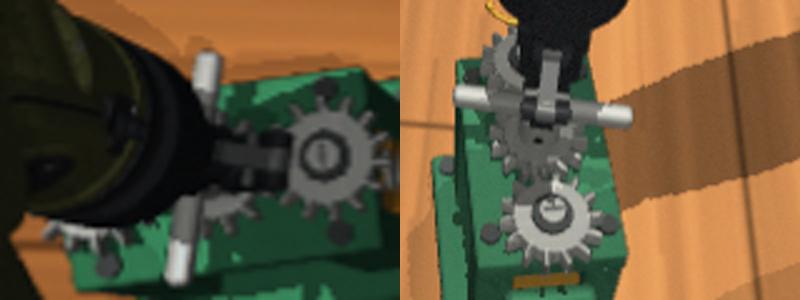

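The tool height of 0.2131 equals seat 0.176 plus grip 0.037, so the gear is home, and the teeth interleave with both screw gears in the pictures. A little more push for margin, then I hand in.

apply_moves:
  plan:
    - [0, 0, 0.001, 0, 0, 0]
    - [0, 0, 0.002, 0, 0, 0]
    - [0, 0, 0.002, 0, 0, 0]
    - [0, 0, 0.002, 0, 0, 0]
    - [0, 0, 0.002, 0, 0, 0]

```text
time_s: 12.15
ee_pos: [0.5383, 0.243, 0.2131]
tool_rot: [0.032, 1.0, 0.001, 0.001]
ft_force: [-4.6, -1.2, 11.4]
width: 0.104
gripper_force: 103.5
```

```bash
python3 - <<'E'
from h import *
to(.538,.2425,.213,-3.5)
print(env.finish_job())
E
```

```text
t 12.15 pos [0.5383 0.243  0.2131] yaw -3.6099999999999994 F [-4.6 -1.2 11.4] T [-0.44  1.05  0.01] w 8.9 g 103.5
shift [ 0.0009 -0.0018  0.0002] turn [ 0.002  0.003 -0.002]
the job is handed in; nothing more can be done
None
```

I handed the job in at about 12 s with the centre gear home on its seat, in mesh with both screw gears by height and camera view, and still gripped and pressed down with about 11 N plus its own weight; the judge returned no verdict.

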